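# Move a latched battery pack from the charger to the tester

### The arm

A 6-joint arm with a two-finger parallel gripper is mounted at the origin on a cart in front of the work surface, level with it; the furniture and walls round the work are solid. World frame = base frame: x ahead of the robot, y to its left, z up, the work surface at z = 0. Lengths are in mm, angles in rad, forces in N, time in s.
With the tool pointing down it reaches from about 400 to 925 mm from the base axis. Payload 12.5 kg.
Tool frame: the origin (TCP) lies midway between the tips of the shut fingers; the grasp point (between the pads) lies 19 mm behind it; z points along the fingers, y is the direction in which the jaws open and shut (so a half turn about z gives the same grasp; the last joint's range is limited). The gripper opens to 95 mm and grips with 3 to 60 N. Pads are 20 mm wide; open, the fingers measure 119 mm over their backs; the gripper's body (75 mm by 180 mm) begins 59 mm behind the grasp point.
Start: joints at [1.089, 0.491, 1.559, -0, 1.092, -0.106], TCP at [229.371, 581.41, 193.761] pointing down, gripper open.
Joint ranges: [-3.1, 3.1], [-0.84, 2.19], [0.05, 2.79], [-1.13, 4.28], [0.06, 2.93], [-2.69, 2.69]. Speed limits (rad/s): [2.22, 2.22, 2.79, 3.14, 3.14, 3.14].

### API

Orientations are given as [roll, pitch, yaw] about the fixed x, y, z axes, in that order (R = Rz(yaw) Ry(pitch) Rx(roll)).
In Python, from cell import env gives the robot as it stands.
- The arm moves only by the tool servo_tool, never from a script. Its argument "plan" is a list of rows, each a list of 7 numbers: the shift along the tool's x, y, z in m, then the turn, a rotation vector about the tool's x, y, z in degrees, then the opening in per cent of the stroke, from 0 (shut) to 100 (fully open). In form: [[dx, dy, dz, wx, wy, wz, jaw], ...]. A call has 1 to 8 rows; each row shifts and turns the pose as measured when the row begins, along the tool's axes as they then stand; what a row does not reach is not made up. A row lasts 1/12 s, in which the tool goes at most 41.7 mm and 7.16 degrees, less where a joint would pass 70% of its speed; a pose out of reach is approached as far as the arm can. A call is refused whole if a number of a shift passes 0.0417 or a number of a turn 7.16, either way. A call with a gripper value outside its range is refused whole. The fingers move at their own pace and stop on an object; the grip force is fixed at half the most. Time passes only in rows, so rows that do not move let the fingers close. It gives the time, the measured TCP pose, the force and the opening at its end, in the units of the state.
- env.state(): the state, without advancing time (a new reading comes with each control period).
- env.read_camera(name): name is "scene" or "top"; returns a dict with "img" (420x560x3 uint8, blue, green, red), "intrinsics" (3x3 intrinsics, pixels), "R" (3x3) and "t" (3): a world point X has camera coordinates R X + t. Camera axes: x right, y down, z forward; pixel columns grow to the right and rows downward; lengths in mm; the calibration is good to about 2 mm. A picture is of the moment at which its call begins. There is no depth.
- env.job_done(): hands the job in, once; it reports no verdict.
The state is a dict: "t": time; "joints": joint angles; "qvel": joint speeds; "tau": joint torques, N m; "eef_pos": TCP position; "tcp_rot": TCP orientation; "ft_force": force on the tool from outside, world axes, zero at the start; "moment": the same for the moment, N m; "opening": opening from 0.0 (shut) to 1.0 (fully open).
Only numpy, scipy, OpenCV 4.12 (cv2) and the standard library are available. Lean on these libraries where they do the work, as an engineer would, in place of code of your own. Each camera call takes 0.05 s, during which the arm holds its last target. There are 200 camera calls.

### The job

Take the battery pack out of the desk charger by squeezing its sprung release tab in while you lift it, and click it fully home, tab released, in the empty battery well of the portable tester, with the tab towards the catch side of the well. Be gentle with the pack against the charger and the tester: the well is not exactly where it is marked, so feel for it instead of pushing hard. Leave the small loose parts on the bench where they lie.

Things in the scene. Friction and masses are not known exactly. Their poses are not given: they have to be found in the camera images.
- charger: Black desk charger fixed to the bench, base 96 x 116 mm (x, y), 26 mm high, with a raised collar 60 x 88 mm round its well. Origin: on the bench under the well's centre; z up. The pack starts in it, axes alike, underside at z = 11.5 mm, latched: it cannot be lifted unless its tab is pressed in at least 4.5 mm, then it lifts straight up.
- charger_rim (a point): Centre of the mouth of the charger's well, 48 mm above the bench. The well is 38.4 x 52.4 mm clear (x, y), axes of the charger. On its +y side an overhanging catch lip, 10 mm high, holds the pack's barb.
- tester: Portable tester, grey case fixed to the bench, x from -46 to 92 mm, y from -75 to 75 mm, 44 mm high; display, three keys and a small knob on its far (+x) part, an empty black battery well on its near part. Origin: on the bench under the marked (nominal) centre of the well; z up. The pack must never bear on tester or charger with over 60 N, bumps included: approach at 20 mm/s.
- well_mark (a point): Marked centre of the tester's well mouth, 48 mm above the bench, axes of the tester. The well is a black slotted insert, outside 60 x 88 mm, clear 38.4 x 52.4 mm, flat rim, 1.5 mm lead-in on the two long sides only. Its true centre lies -8 to +8 mm along the tester's y from this mark (0 along x), fixed during a run, not measured. Its catch lip is on the +y side, as in the charger.
- well_seat (a point): Point 12 mm above the bench below the mark: height of the pack's underside when latched, give or take 1.5 mm (it bottoms at 10 mm). A sprung plunger on the well's floor meets the pack's underside at 20 mm with 4 N, 8 N when latched, and lifts an unlatched pack to 20 mm. Pressing down with the tab squeezed and then letting go, or pressing the pack down from above until it snaps, latches it.
- pack: Grey battery pack, upright, 36 x 50 x 82 mm (x, y, z), 0.13 to 0.25 kg; 1.2 mm of play on each side in either well. Origin: centre of its underside; z up. Black release tab on its +y side, plain ribbed face at y = -25 mm; squeezing these two together presses the tab. The tab's barb (flat top at z = 26 mm, sloped below) stands out to y = 29.5 mm, and goes inside the outline when pressed.
- pack_button (a point): Centre of the outer face of the tab's button, 20 x 26 mm (x, z), z = 62 mm of the pack, y = +31 mm when free, +25.5 mm when fully pressed in.
- pack_ribs (a point): Centre of the ribbed gripping area on the pack's -y face, opposite the button, z = 62 mm of the pack, y = -25 mm.
- pack_tab (a joint): Travel of the pack's release tab in m: 0 free (latching), grows as it is pressed in along the pack's -y, 0.0055 at its stop. Its spring needs about 5 N to start and 10.5 N at the stop; it springs back when let go.
- fuse_holder: Loose bystander: small black fuse holder 22 x 50 x 18 mm lying on the bench. Origin: centre of its underside.
- relay: Loose bystander: small blue box relay 13 x 28 x 30 mm on the bench. Origin: centre of its underside.
- bnc: Loose bystander: small metal coaxial adapter 15 x 32 x 15 mm lying on the bench. Origin: centre of its underside.
Not all that is in view belongs to the job. What is shaped like the pack but green is not meant.

How it is judged (in metres and radians):
On the way, in this order (a step that is already met when the one before it is completed fails the run):
1. the tab is pressed in while the pack is still in the charger (value of joint pack_tab above 0.003 m and z of pack in the frame of charger below 0.02 m and horizontal distance between pack and charger below 0.01 m), for 0.1 s.
2. the pack is lifted clear of the charger (z of pack in the frame of charger above 0.052 m), for 0.1 s.
3. the pack is latched in the tester's well (z of pack in the frame of tester below 0.0155 m and horizontal distance between pack and tester below 0.014 m and value of joint pack_tab below 0.0015 m), for 0.2 s.
At the end, for the whole second after the job is handed in: The pack stands upright (within 0.1 rad), at rest, latched in the tester's well: its underside at most 15.5 mm above the tester's foot, within 4 mm of the mark along the tester's x and 12 mm along its y, and its tab sprung out again (under 1.5 mm of travel) (z of pack in the frame of tester between 0.006 and 0.0155 m and x of pack in the frame of tester between -0.004 and 0.004 m and y of pack in the frame of tester between -0.012 and 0.012 m and angle between pack's own z axis and vertical below 0.1 rad and value of joint pack_tab below 0.0015 m and linear speed of pack below 0.02 m/s); the robot touches nothing.
It fails at once if the pack is forced against the charger with more than 60 N (contact force between pack and charger above 60 N).
It fails at once if the pack is forced against the tester with more than 60 N (contact force between pack and tester above 60 N).
It fails at once if the fuse holder, relay or adapter is moved by more than 20 mm (distance of any of fuse_holder, relay, bnc from where it was at the start of the episode above 0.02 m).
It also fails if it takes over 51 s, if anything falls off the work surface, if the arm or the gripper's body presses on something with over 40 N, if the wrist force passes 120 N, or if a joint passes its speed limit or range.

## Working session

There is one attempt and no reset: what is moved stays moved. The work goes in short steps, Python scripts to look and compute and a tool call to move; the robot and the scene stay as the last step left them, time stands still between calls to the robot, and variables do not carry over. Pictures are saved under pics/ and viewed, about 8 in all and at most 12, crops included, and the job is handed in when it is done.

Besides the shell and the picture viewer there is one more tool, called after "Request:" as name(argument=value, ...), one argument or row to a line, values as JSON. servo_tool: Moves the arm, as the interface text tells. Its arguments: {"type":"object","properties":{"plan":{"type":"array","items":{"type":"array","items":{"type":"number"}}}},"required":["plan"]}

```bash
ls; mkdir -p pics; python3 - <<'E'
from cell import env
import cv2,pickle
s=env.state(); print({k:s[k] for k in('t','eef_pos','tcp_rot','ft_force','opening')})
d={n:env.read_camera(n) for n in('scene','top')}
pickle.dump(d,open('cams.pkl','wb'))
for n in d: cv2.imwrite(f'pics/{n}0.png',d[n]['img']); print(n,d[n]['intrinsics'],d[n]['R'],d[n]['t'])
E
```

```text
pics
{'t': 0.0, 'eef_pos': array([229.23965156, 581.1506693 , 193.15724011]), 'tcp_rot': array([-3.14047367e+00, -1.08461614e-04,  2.76583511e+00]), 'ft_force': array([ 0.1789954 ,  0.31730533, -0.33022638]), 'opening': 1.0020250445507541}
scene [[514.84856951   0.         270.89057024]
 [  0.         514.84856951 210.24244431]
 [  0.           0.           1.        ]] [[ 0.87304573 -0.4870347  -0.02425604]
 [-0.21193848 -0.33417725 -0.91837228]
 [ 0.43917335  0.80692179 -0.39497342]] [-430.41110177  196.68346282  683.51687984]
top [[479.5507789    0.         277.85932207]
 [  0.         479.5507789  202.87029065]
 [  0.           0.           1.        ]] [[ 0.00870069 -0.9995777   0.02772576]
 [-0.99750542 -0.01061835 -0.06978667]
 [ 0.0700516  -0.02704941 -0.99717657]] [ -14.38198003  518.67428478 1123.02566545]
```

View pics/scene0.png

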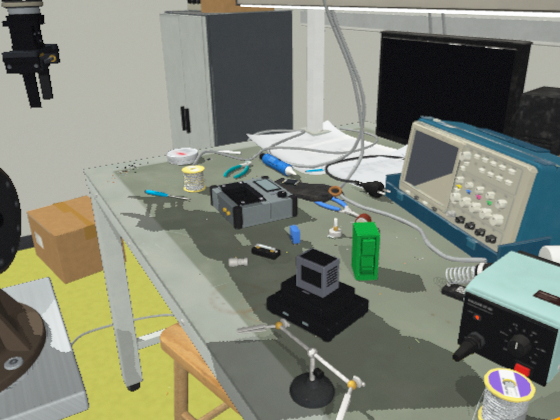

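View pics/top0.png

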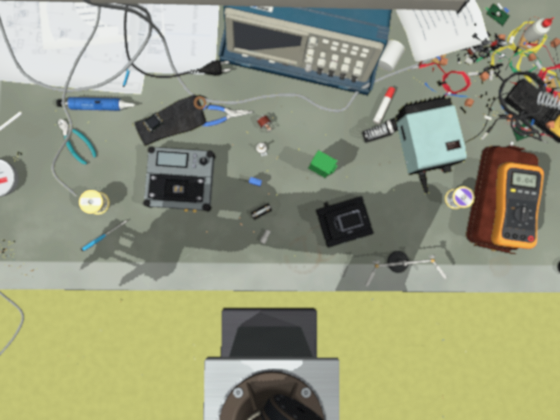

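The scene view shows the charger with the pack at about (318,285) and the tester at (253,200). In the top view the charger is at (345,221), the tester at (180,178), the green decoy at (323,162), and the loose parts at (256,182), (261,211) and (265,237). I'll enlarge these next.

```bash
python3 - <<'E'
import cv2,pickle,numpy as np
d=pickle.load(open('cams.pkl','rb'))
def crop(n,x,y,w=100,h=75): return cv2.resize(d[n]['img'][y:y+h,x:x+w],(400,300),interpolation=cv2.INTER_CUBIC)
a=np.hstack([crop('top',295,184),crop('top',130,140)])
b=np.hstack([crop('scene',263,245,120,90),crop('scene',200,162)])
im=np.vstack([a,b]); im=np.clip(255*(im/255.)**.5,0,255).astype('uint8')
cv2.imwrite('pics/crop0.png',im)
E
```

```text
(no output)
```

View pics/crop0.png

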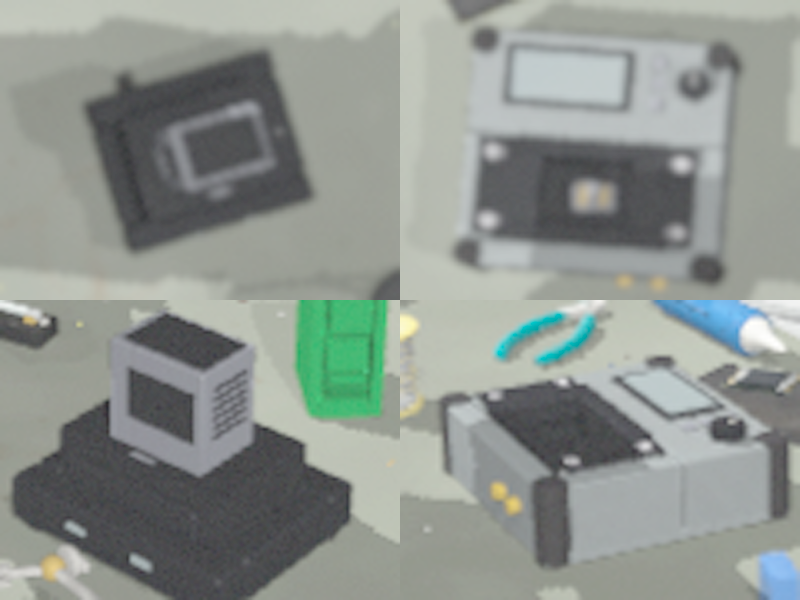

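The crops show the charger turned about +16°, with the pack's tab on the left (+y) and its ribs facing the camera (-y). The tester is turned about -2°. Four white screws surround the black plate, and contacts are visible in the well at crop (595,197). Next I'll stretch the dark range and print the colours.

```bash
cat > h.py <<'E'
import cv2,pickle,numpy as np
d=pickle.load(open('cams.pkl','rb'))
def ray(n,u,v):
    c=d[n];r=c['R'].T@np.linalg.solve(c['intrinsics'],[u,v,1.]);return -c['R'].T@c['t'],r
def onz(n,u,v,z):
    o,r=ray(n,u,v);return o+r*(z-o[2])/r[2]
def tri(p):  # {cam:(u,v)}
    A=np.zeros((3,3));b=np.zeros(3)
    for n,(u,v) in p.items():
        o,r=ray(n,u,v);r=r/np.linalg.norm(r);P=np.eye(3)-np.outer(r,r);A+=P;b+=P@o
    X=np.linalg.solve(A,b);return X
def proj(n,X):
    c=d[n];q=c['intrinsics']@(c['R']@np.asarray(X,float)+c['t']);return q[:2]/q[2]
E
python3 - <<'E'
from h import *
from cell import env
for n in d:
    d[n]['img']=np.mean([env.read_camera(n)['img'].astype(float) for _ in range(4)],0)
    print(n,-d[n]['R'].T@d[n]['t'])
pickle.dump(d,open('cams.pkl','wb'))
def crop(n,x,y,w,h,g): 
    i=d[n]['img'][y:y+h,x:x+w]; i=np.clip((i-10)*g,0,255).astype('uint8'); return cv2.resize(i,(400,300),interpolation=cv2.INTER_CUBIC)
a=np.hstack([crop('top',315,196,60,45,1.6),crop('top',145,165,72,54,3)])
b=np.hstack([crop('scene',283,245,80,60,1.6),crop('scene',208,175,72,54,3)])
cv2.imwrite('pics/crop1.png',np.vstack([a,b]))
I=d['top']['img'].astype(int)
for v in range(210,232,2): print(v,[tuple(I[v,u]) for u in range(330,368,3)])
E
```

```text
scene [ 117.27097427 -695.44266354  440.15956927]
top [ 438.83580046   21.50873828 1156.45017823]
210 [(np.int64(21), np.int64(21), np.int64(19)), (np.int64(20), np.int64(19), np.int64(19)), (np.int64(20), np.int64(18), np.int64(18)), (np.int64(21), np.int64(20), np.int64(20)), (np.int64(24), np.int64(23), np.int64(22)), (np.int64(24), np.int64(23), np.int64(23)), (np.int64(25), np.int64(22), np.int64(23)), (np.int64(39), np.int64(37), np.int64(35)), (np.int64(72), np.int64(67), np.int64(65)), (np.int64(96), np.int64(90), np.int64(87)), (np.int64(36), np.int64(34), np.int64(33)), (np.int64(26), np.int64(24), np.int64(24)), (np.int64(53), np.int64(58), np.int64(55))]
212 [(np.int64(20), np.int64(18), np.int64(19)), (np.int64(23), np.int64(22), np.int64(21)), (np.int64(24), np.int64(23), np.int64(22)), (np.int64(24), np.int64(23), np.int64(23)), (np.int64(25), np.int64(23), np.int64(23)), (np.int64(38), np.int64(36), np.int64(35)), (np.int64(54), np.int64(50), np.int64(49)), (np.int64(75), np.int64(70), np.int64(69)), (np.int64(92), np.int64(87), np.int64(84)), (np.int64(76), np.int64(
[... 4644 characters left out ...]
4(29), np.int64(27), np.int64(26)), (np.int64(27), np.int64(24), np.int64(23)), (np.int64(26), np.int64(25), np.int64(23))]
230 [(np.int64(26), np.int64(24), np.int64(24)), (np.int64(28), np.int64(27), np.int64(26)), (np.int64(29), np.int64(28), np.int64(27)), (np.int64(43), np.int64(41), np.int64(39)), (np.int64(81), np.int64(75), np.int64(73)), (np.int64(67), np.int64(63), np.int64(61)), (np.int64(56), np.int64(53), np.int64(51)), (np.int64(55), np.int64(52), np.int64(51)), (np.int64(29), np.int64(28), np.int64(28)), (np.int64(27), np.int64(26), np.int64(25)), (np.int64(26), np.int64(24), np.int64(22)), (np.int64(25), np.int64(23), np.int64(22)), (np.int64(25), np.int64(23), np.int64(23))]
```

View pics/crop1.png

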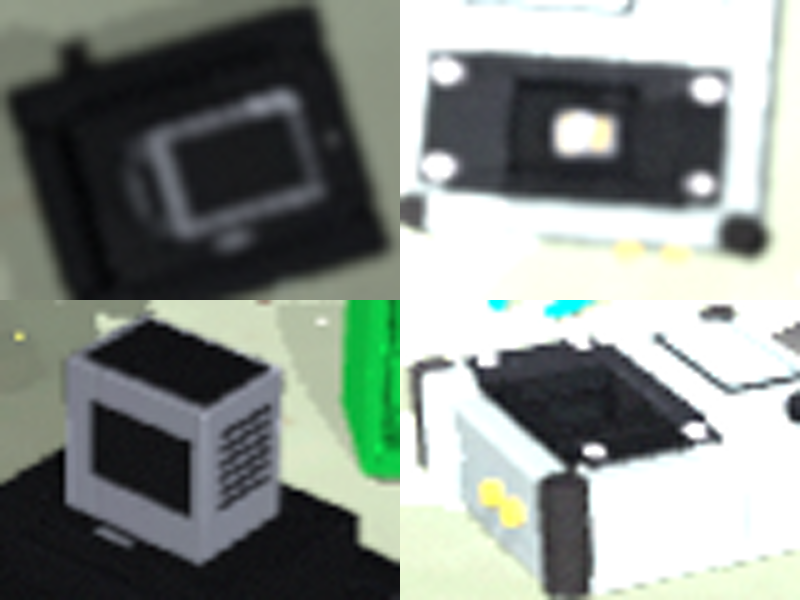

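The stretched crops show the pack's dark top panel as a quad in both views: top (crop) at about (175,140) to (312,190), scene (crop) at about (85,355) to (280,368). The tester's well mouth shows as a darker rectangle at crop x 508–640 within the plate, with the screws at (447,72), (708,88), (700,185) and (438,165). Now I'll measure them.

```bash
python3 - <<'E'
from h import *
np.set_printoptions(precision=1,suppress=True)
S=8
def up(n,x,y,w,h):
    return cv2.resize(d[n]['img'].mean(2)[y:y+h,x:x+w].astype('float32'),None,fx=S,fy=S,interpolation=cv2.INTER_CUBIC)
def quad(m,seed):
    nl,lab,st,ce=cv2.connectedComponentsWithStats(m.astype('uint8'),connectivity=4)
    k=lab[seed[1],seed[0]];c=(lab==k).astype('uint8')
    c=cv2.morphologyEx(c,cv2.MORPH_OPEN,np.ones((17,17)))
    cs=max(cv2.findContours(c,0,cv2.CHAIN_APPROX_NONE)[0],key=cv2.contourArea)
    q=cv2.minAreaRect(cs);ap=cv2.approxPolyDP(cs,14,True)[:,0]
    return ap,cv2.contourArea(cs),q,ce[k]
def px(p,x,y): return (np.asarray(p,float)+.5)/S-.5+[x,y]
P={}
for n,(x,y,w,h),th,seed in (('top',(315,196,60,45),46,(352,219)),('scene',(283,245,80,60),60,(320,257))):
    i=up(n,x,y,w,h);ap,A,q,c=quad(i<th,((seed[0]-x)*S,(seed[1]-y)*S))
    P[n]=(px(ap,x,y),px(c,x,y));print(n,'\n',P[n][0],P[n][1],A)
c={n:P[n][1] for n in P};X=tri(c);print('panel centre tri',X,[proj(n,X)-c[n] for n in c])
for q in P['top'][0]:print(onz('top',*q,93.5))
for q in P['scene'][0]:print('s',onz('scene',*q,93.5))
# charger outline
g=up('top',300,180,100,75);ap,A,q,ce=quad(g<45,((330-300)*S,(225-180)*S));print('charger',px(ap,300,180),q[2])
# screws
for n,(x,y,w,h) in (('top',(145,165,72,54)),('scene',(208,175,72,54))):
    j=d[n]['img'].min(2)
    i=up(n,x,y,w,h)
    if n=='top':
        for v in (183,186,188,190,193): print(v,[int(t) for t in d[n]['img'].mean(2)[v,146:206]])
        for u in (166,168,184,186): print(u,[int(t) for t in d[n]['img'].mean(2)[172:206,u]])
E
```

```text
top 
 [[357.6 213.3]
 [341.3 216.6]
 [343.3 227.2]
 [359.9 223.1]] [350.5 220.1] 12966.0
scene 
 [[300.7 254.6]
 [301.2 256.9]
 [322.4 265.6]
 [334.8 259.4]
 [334.7 257.3]
 [313.4 248.8]] [317.9 257.1] 20469.0
panel centre tri [ 476.6 -169.1   94.4] [array([-0. ,  0.1]), array([ 0.1, -0. ])]
[ 492.1 -185.3   93.5]
[ 484.5 -148.9   93.5]
[ 460.9 -153.4   93.5]
[ 470.4 -190.6   93.5]
s [ 461.  -148.6   93.5]
s [ 457.9 -154.9   93.5]
s [ 469.3 -190.7   93.5]
s [ 493.6 -185.5   93.5]
s [ 497.  -180.4   93.5]
s [ 486.  -143.5   93.5]
charger [[361.1 196.9]
 [330.7 204.8]
 [324.8 202.6]
 [322.8 207.1]
 [316.1 209.7]
 [327.4 245.9]
 [371.9 232.8]] 73.22053527832031
183 [143, 139, 116, 78, 46, 35, 34, 34, 35, 34, 35, 35, 35, 35, 35, 35, 36, 33, 30, 25, 22, 25, 26, 26, 25, 26, 25, 25, 26, 27, 26, 25, 24, 23, 24, 26, 27, 29, 28, 26, 23, 23, 26, 28, 29, 28, 28, 28, 27, 26, 27, 33, 46, 63, 72, 65, 52, 56, 88, 118]
186 [146, 136, 105, 65, 39, 34, 34, 34, 35, 34, 33, 34, 34, 34, 35, 35, 34, 32, 28, 22, 24, 26, 26, 25, 25, 25, 41, 66, 86, 100, 112, 116, 109, 93, 79, 73, 67, 53, 35, 26, 24, 25, 26, 
[... 706 characters left out ...]
 41, 40, 40, 42, 42, 40, 35, 27, 23, 23, 25, 26, 26, 26, 28, 28, 27, 26, 26, 26, 27, 27, 26, 28, 28, 38, 62, 87, 99]
166 [139, 113, 74, 44, 35, 33, 29, 23, 22, 22, 24, 22, 24, 24, 24, 24, 25, 25, 24, 25, 24, 23, 22, 21, 23, 25, 26, 32, 51, 79, 96, 102, 103, 102]
168 [139, 118, 82, 49, 36, 35, 31, 23, 20, 22, 24, 26, 27, 26, 26, 26, 26, 27, 26, 26, 26, 25, 23, 23, 25, 26, 27, 29, 48, 76, 95, 102, 103, 103]
184 [143, 139, 120, 86, 52, 36, 35, 31, 25, 24, 26, 28, 25, 28, 35, 41, 41, 40, 40, 39, 34, 27, 24, 23, 23, 24, 25, 28, 29, 47, 77, 97, 103, 105]
186 [143, 140, 126, 94, 56, 36, 33, 30, 23, 20, 21, 23, 23, 23, 24, 24, 24, 24, 24, 24, 24, 23, 23, 22, 22, 23, 25, 25, 28, 46, 77, 96, 103, 104]
```

```bash
python3 - <<'E'
from h import *
np.set_printoptions(precision=1,suppress=True)
print('pack scene top corners');Q=[onz('scene',*p,93.5) for p in((296.6,256),(313,248),(339.6,258.6),(323.6,266))]
for q in Q:print(q)
print('mean',np.mean(Q,0))
C=[onz('top',*p,z) for p,z in(((361.1,196.9),26),((316.1,209.7),0),((327.4,245.9),0),((371.9,232.8),26))]
for q in C:print('ch',q)
C=np.array(C);print(C.mean(0))
for a,b in((0,1),(3,2)):
    e=C[b]-C[a];print('yaw',np.degrees(np.arctan2(-e[0],e[1])),np.linalg.norm(e[:2]))
for a,b in((2,1),(3,0)):
    e=C[b]-C[a];print('yaw',np.degrees(np.arctan2(e[1],e[0])),np.linalg.norm(e[:2]))
g=d['top']['img'].mean(2)
for v in(158,170,188,200):print(v,[int(t) for t in g[v,140:156]],[int(t) for t in g[v,200:222]])
# screws
w=cv2.resize(g[165:219,145:217].astype('float32'),None,fx=8,fy=8,interpolation=cv2.INTER_CUBIC)
S=[]
for u,v in((152.5,177.5),(199.5,180.5),(198.3,198),(151,194.5)):
    y,x=np.mgrid[int(round(v))-4:int(round(v))+5,int(round(u))-4:int(round(u))+5]
    y,x=[t[(abs(y-v)<3.2)&(abs(x-u)<3.2)] for t in (y,x)]
    s=d['top']['img'][y,x].mean(1);wt=np.clip(s-75,0,None)*((x-u)**2+(y-v)**2<11)
    S.append(onz('top',(wt*x).sum()/wt.sum(),(wt*y).sum()/wt.sum(),46));print('screw',(wt*x).sum()/wt.sum(),(wt*y).sum()/wt.sum(),S[-1])
print(np.mean(S,0))
print('hole',[onz('top',u,188,48) for u in(163.9,187)],[onz('top',u,v,48) for u,v in((166,178.5),(166,196.5),(186,179.7))])
for u in(160,176):print(u,[int(t) for t in g[140:216,u]])
E
```

```text
pack scene top corners
[ 453.9 -149.2   93.5]
[ 486.9 -141.    93.5]
[ 500.6 -187.    93.5]
[ 470.  -192.5   93.5]
mean [ 477.8 -167.4   93.5]
ch [ 534.6 -207.    26. ]
ch [ 504.5 -102.6    0. ]
ch [ 417.4 -130.2    0. ]
ch [ 449.6 -232.4   26. ]
[ 476.5 -168.1   13. ]
yaw 16.086693931344914 108.62960438890786
yaw 17.50360169298646 107.15535913747132
yaw 17.569355059243236 91.35699064849892
yaw 16.640272300951384 88.68089314355296
158 [131, 131, 131, 131, 131, 131, 129, 129, 136, 143, 146, 146, 146, 146, 143, 127] [88, 74, 80, 84, 73, 64, 72, 85, 89, 95, 106, 106, 86, 58, 55, 74, 90, 96, 98, 98, 98, 98]
170 [131, 131, 130, 131, 131, 130, 131, 138, 145, 147, 148, 148, 148, 149, 149, 147] [143, 143, 143, 144, 144, 143, 144, 144, 146, 143, 128, 99, 75, 78, 91, 98, 99, 99, 98, 98, 98, 99]
188 [130, 131, 131, 130, 130, 138, 143, 130, 98, 60, 38, 34, 34, 34, 35, 34] [27, 27, 32, 54, 82, 98, 102, 103, 102, 96, 82, 75, 86, 96, 99, 98, 98, 97, 97, 96, 97, 96]
200 [129, 128, 123, 107, 85, 65, 54, 53, 57, 71, 96, 112, 113, 107, 103, 101] [51, 44, 56, 82, 98, 103, 103, 104, 98, 83, 74, 83, 92, 9
[... 466 characters left out ...]
160 [121, 139, 144, 144, 141, 132, 114, 105, 123, 131, 110, 92, 115, 143, 154, 157, 158, 158, 158, 159, 159, 159, 159, 148, 116, 91, 114, 138, 144, 144, 145, 143, 129, 97, 58, 36, 33, 33, 32, 33, 35, 34, 34, 35, 34, 35, 35, 34, 35, 35, 35, 35, 35, 35, 35, 32, 32, 34, 35, 50, 88, 125, 143, 149, 150, 143, 127, 121, 134, 144, 146, 145, 143, 139, 134, 125]
176 [137, 120, 105, 99, 98, 98, 96, 89, 96, 120, 130, 110, 89, 111, 142, 157, 160, 160, 160, 160, 160, 160, 161, 160, 150, 118, 88, 104, 130, 142, 144, 143, 143, 134, 103, 64, 38, 33, 32, 26, 21, 22, 24, 26, 45, 80, 112, 128, 131, 128, 119, 103, 76, 45, 25, 22, 22, 23, 26, 26, 35, 62, 87, 100, 103, 104, 100, 88, 82, 88, 95, 97, 97, 96, 96, 96]
```

Measured so far (world, mm): pack at about (477, -168.6) with yaw 16.9°. The tester well's visible hole is at about (549.2, 228.2) with yaw -3.2°, about 4 mm to +y of the case centre. I'm moving over the charger now.

Request:
servo_tool(
  plan=[
    [0, 0, 0, 0, 0, -6.4, 100],
    [0, 0, 0, 0, 0, -6.4, 100],
    [0, 0, 0, 0, 0, -6.4, 100],
    [0, 0, 0, 0, 0, -6.4, 100],
    [0, 0, 0, 0, 0, -6.4, 100],
    [0, 0, 0, 0, 0, -6.4, 100],
  ],
)

```text
t: 1.0
eef_pos: [229.3, 581.4, 193.8]
tcp_rot: [3.141, 0.0, -2.821]
ft_force: [0.1, -0.0, 0.1]
opening: 0.999
```

Request:
servo_tool(
  plan=[
    [-0.013, -0.0333, 0, 0, 0, 0, 100],
    [-0.013, -0.0333, 0, 0, 0, 0, 100],
    [-0.013, -0.0333, 0, 0, 0, 0, 100],
    [-0.013, -0.0333, 0, 0, 0, 0, 100],
    [-0.013, -0.0333, 0, 0, 0, 0, 100],
    [-0.013, -0.0333, 0, 0, 0, 0, 100],
    [-0.013, -0.0333, 0, 0, 0, 0, 100],
    [-0.013, -0.0333, 0, 0, 0, 0, 100],
  ],
)

```text
t: 1.67
eef_pos: [416.4, 358.8, 193.4]
tcp_rot: [3.14, 0.001, -2.802]
ft_force: [1.3, 1.1, -0.2]
opening: 1.006
```

Request:
servo_tool(
  plan=[
    [-0.013, -0.0333, 0, 0, 0, 0, 100],
    [-0.013, -0.0333, 0, 0, 0, 0, 100],
    [0.009, -0.038, 0, 0, 0, 0, 100],
    [0.009, -0.038, 0, 0, 0, 0, 100],
    [0.009, -0.038, 0, 0, 0, 0, 100],
    [0.009, -0.038, 0, 0, 0, 0, 100],
    [0.009, -0.038, 0, 0, 0, 0, 100],
    [0.009, -0.038, 0, 0, 0, 0, 100],
  ],
)

```text
t: 2.33
eef_pos: [493.8, 58.8, 193.2]
tcp_rot: [3.14, 0.006, -2.801]
ft_force: [0.2, 0.7, -0.2]
opening: 0.999
```

Request:
servo_tool(
  plan=[
    [0.0153, -0.0348, 0, 0, 0, 0, 100],
    [0.0153, -0.0348, 0, 0, 0, 0, 100],
    [0.0153, -0.0348, 0, 0, 0, 0, 100],
    [0.0153, -0.0348, 0, 0, 0, 0, 100],
    [0.0153, -0.0348, 0, 0, 0, 0, 100],
    [0.0153, -0.0348, 0, 0, 0, 0, 100],
    [0, 0, 0, 0, 0, 2.6, 100],
    [0, 0, 0, 0, 0, 0, 100],
  ],
)

```text
t: 3.0
eef_pos: [474.7, -187.7, 193.5]
tcp_rot: [-3.14, 0.009, -2.855]
ft_force: [0.2, 0.6, -0.1]
opening: 0.997
```

Request:
servo_tool(
  plan=[
    [-0.0076, 0.0177, 0.035, 0, -0.5, -0.5, 100],
    [0, 0, 0.035, 0, 0, 0, 100],
    [0, 0, 0, 0, 0, 0, 100],
    [0, 0, 0, 0, 0, 0, 100],
  ],
)

```text
t: 3.33
eef_pos: [479.3, -168.1, 123.8]
tcp_rot: [-3.137, 0.022, -2.843]
ft_force: [0.4, -1.0, 0.4]
opening: 1.003
```

```bash
python3 - <<'E'
from h import *
from cell import env
s=env.state();print(s['eef_pos'],s['tcp_rot'])
a=env.read_camera('scene')['img'];b=env.read_camera('top')['img']
f=lambda i,x,y,w,h:cv2.resize(np.clip(i[y:y+h,x:x+w]*1.6,0,255).astype('uint8'),(400,400),interpolation=cv2.INTER_CUBIC)
cv2.imwrite('pics/hov.png',np.hstack([f(a,268,190,110,110),f(b,300,175,80,80)]))
E
```

```text
[ 479.32878218 -168.09288299  123.84110982] [-3.1367245   0.02165293 -2.84307553]
```

View pics/hov.png

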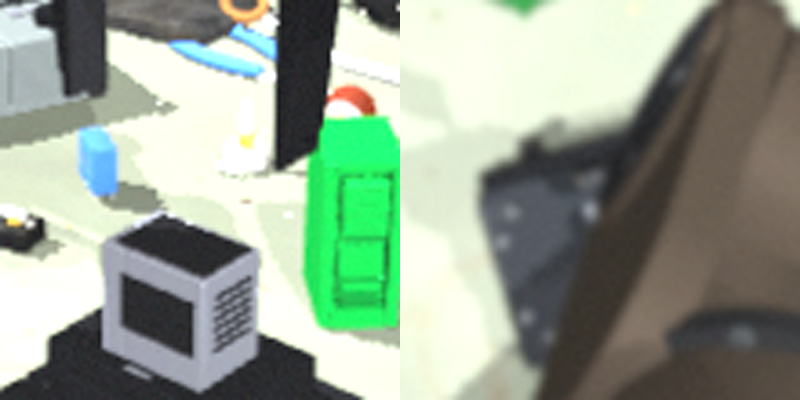

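The fingers straddle the pack: in the scene crop they are at x≈80 and x≈300, with the pack at 180. I'll level the tool and go down.

Request:
servo_tool(
  plan=[
    [0.0024, 0.0002, 0.01, -0.28, 1.26, 0, 100],
    [0, 0, 0.012, 0, 0, 0, 100],
    [0, 0, 0.012, 0, 0, 0, 100],
    [0, 0, 0.012, 0, 0, 0, 100],
    [0, 0, 0.01, 0, 0, 0, 100],
    [0, 0, 0.005, 0, 0, 0, 100],
    [0, 0, 0, 0, 0, 0, 100],
    [0, 0, 0, 0, 0, 0, 100],
  ],
)

```text
t: 4.1
eef_pos: [481.9, -171.0, 67.5]
tcp_rot: [-3.132, 0.004, -2.84]
ft_force: [0.1, 0.2, 0.7]
opening: 0.998
```

Request:
servo_tool(
  plan=[
    [0.004, 0.0037, 0, -0.5, 0.2, 0, 100],
    [0, 0, 0, 0, 0, 0, 100],
    [0, 0, 0, 0, 0, 0, 100],
  ],
)

```text
t: 4.35
eef_pos: [477.0, -168.6, 68.8]
tcp_rot: [-3.14, 0.001, -2.84]
ft_force: [-0.6, 0.8, -0.1]
opening: 1.004
```

Request:
servo_tool(
  plan=[
    [0, 0, 0.007, 0, 0, 0.3, 100],
    [0, 0, 0.006, 0, 0, 0, 100],
    [0, 0, 0, 0, 0, 0, 62],
    [0, 0, 0, 0, 0, 0, 62],
    [0, 0, 0, 0, 0, 0, 62],
    [0, 0, 0, 0, 0, 0, 62],
  ],
)

```text
t: 4.85
eef_pos: [477.1, -168.8, 54.9]
tcp_rot: [-3.139, 0.002, -2.846]
ft_force: [-0.1, 0.7, -0.5]
opening: 0.777
```

Request:
servo_tool(
  plan=[
    [0, 0, 0, 0, 0, 0, 60],
    [0, 0, 0, 0, 0, 0, 60],
    [0, 0, 0, 0, 0, 0, 60],
    [0, 0, 0, 0, 0, 0, 60],
    [0, 0, 0, 0, 0, 0, 60],
  ],
)

```text
t: 5.27
eef_pos: [476.4, -167.4, 55.1]
tcp_rot: [3.141, 0.001, -2.847]
ft_force: [0.7, 0.3, 0.5]
opening: 0.605
```

Request:
servo_tool(
  plan=[
    [0, -0.001, 0, 0, 0, 0, 57],
    [0, 0, 0, 0, 0, 0, 57],
    [0, 0, 0, 0, 0, 0, 54],
    [0, 0, 0, 0, 0, 0, 54],
    [0, 0, 0, 0, 0, 0, 54],
  ],
)

```text
t: 5.68
eef_pos: [476.4, -168.0, 55.1]
tcp_rot: [3.14, 0.0, -2.846]
ft_force: [0.3, -0.5, -0.4]
opening: 0.544
```

Request:
servo_tool(
  plan=[
    [0, 0, 0, 0, 0, 0, 45],
    [0, 0, 0, 0, 0, 0, 45],
    [0, 0, 0, 0, 0, 0, 45],
    [0, 0, 0, 0, 0, 0, 45],
  ],
)

```text
t: 6.02
eef_pos: [476.5, -168.4, 55.1]
tcp_rot: [3.141, 0.0, -2.847]
ft_force: [0.5, 0.3, -1.0]
opening: 0.522
```

Request:
servo_tool(
  plan=[
    [0, 0, -0.003, 0, 0, 0, 45],
    [0, 0, -0.003, 0, 0, 0, 45],
    [0, 0, -0.003, 0, 0, 0, 45],
    [0, 0, -0.003, 0, 0, 0, 45],
  ],
)

```text
t: 6.35
eef_pos: [476.3, -168.4, 67.6]
tcp_rot: [3.14, -0.0, -2.847]
ft_force: [0.5, -0.2, -1.4]
opening: 0.518
```

Request:
servo_tool(
  plan=[
    [0, 0, -0.004, 0, 0, 0, 45],
    [0, 0, -0.006, 0, 0, 0, 45],
    [0, 0, -0.008, 0, 0, 0, 45],
    [0, 0, -0.008, 0, 0, 0, 45],
    [0, 0, -0.012, 0, 0, 0, 45],
    [0, 0, -0.015, 0, 0, 0, 45],
    [0, 0, 0, 0, 0, 0, 45],
    [0, 0, 0, 0, 0, 0, 45],
  ],
)

```text
t: 7.02
eef_pos: [476.7, -168.7, 127.6]
tcp_rot: [-3.141, 0.002, -2.847]
ft_force: [-0.6, 0.1, -1.4]
opening: 0.525
```

```bash
python3 - <<'E'
from h import *
from cell import env
s=env.state();print(s['eef_pos'],s['tcp_rot'])
a=env.read_camera('scene')['img']
cv2.imwrite('pics/lift.png',cv2.resize(np.clip(a[150:330,240:400]*1.6,0,255).astype('uint8'),None,fx=3,fy=3,interpolation=cv2.INTER_CUBIC))
E
```

```text
[ 476.69069413 -168.65820657  127.56945815] [-3.14080557e+00  1.78010067e-03 -2.84668159e+00]
```

View pics/lift.png

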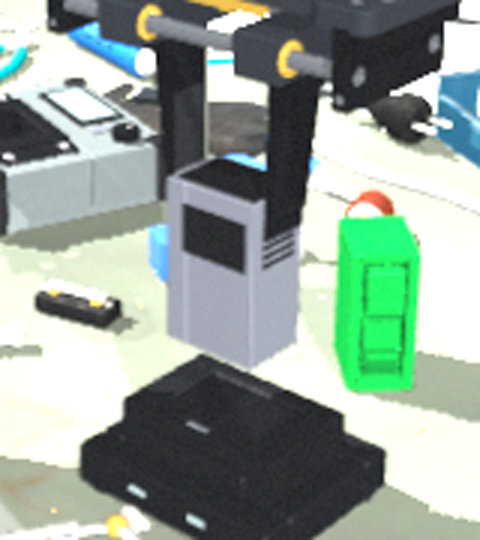

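The pack is clear of the charger and upright in the jaws: its underside is at crop (250,365), above the well. Moving to the tester.

Request:
servo_tool(
  plan=[
    [-0.01, 0.02, 0, 0, 0, 0, 45],
    [-0.0153, 0.0299, 0, 0, 0, 0, 45],
    [-0.0153, 0.0299, 0, 0, 0, 0, 45],
    [-0.0153, 0.0299, 0, 0, 0, 0, 45],
    [-0.0153, 0.0299, 0, 0, 0, 0, 45],
    [-0.0153, 0.0299, 0, 0, 0, 0, 45],
    [-0.0153, 0.0299, 0, 0, 0, 0, 45],
    [-0.0153, 0.0299, 0, 0, 0, 0, 45],
  ],
)

```text
t: 7.73
eef_pos: [522.1, 89.6, 122.4]
tcp_rot: [3.141, -0.004, -2.857]
ft_force: [1.1, 0.0, -0.6]
opening: 0.519
```

Request:
servo_tool(
  plan=[
    [-0.0153, 0.0299, 0, 0, 0, 0, 45],
    [-0.0153, 0.0299, 0, 0, 0, 0, 45],
    [-0.01, 0.02, 0, 0, 0, 0, 45],
    [0, 0, 0, 0, 0, 0, 45],
    [0, 0, 0, 0, 0, 6.7, 45],
    [0, 0, 0, 0, 0, 6.7, 45],
    [0, 0, 0, 0, 0, 6.0, 45],
    [0, 0, 0, 0, 0, 0, 45],
  ],
)

```text
t: 8.4
eef_pos: [536.0, 188.8, 114.9]
tcp_rot: [-3.139, -0.012, 3.082]
ft_force: [-0.3, -0.0, -1.3]
opening: 0.52
```

Request:
servo_tool(
  plan=[
    [-0.005, 0.02, 0, -0.1, -0.7, 0, 45],
    [-0.0054, 0.02, 0, 0, 0, 0, 45],
    [0, 0, 0, 0, 0, 0, 45],
    [0, 0, 0, 0, 0, 0, 45],
  ],
)

```text
t: 8.73
eef_pos: [548.2, 226.9, 112.3]
tcp_rot: [-3.139, -0.004, 3.093]
ft_force: [0.1, 0.0, -1.2]
opening: 0.522
```

Request:
servo_tool(
  plan=[
    [-0.0006, 0.0014, 0, -0.15, -0.2, 0.4, 45],
    [0, 0, 0.004, 0, 0, 0, 45],
    [0, 0, 0.004, 0, 0, 0, 45],
    [0, 0, 0.003, 0, 0, 0, 45],
    [0, 0, 0, 0, 0, 0, 45],
    [0, 0, 0, 0, 0, 0, 45],
  ],
)

```text
t: 9.23
eef_pos: [547.8, 225.2, 99.0]
tcp_rot: [-3.141, -0.002, 3.089]
ft_force: [0.1, 0.5, -1.3]
opening: 0.524
```

Request:
servo_tool(
  plan=[
    [-0.0008, 0.003, 0, 0, 0, 0.15, 45],
    [0, 0, 0, 0, 0, 0, 45],
    [0, 0, 0, 0, 0, 0, 45],
  ],
)

```text
t: 9.48
eef_pos: [548.9, 228.1, 99.1]
tcp_rot: [-3.141, -0.002, 3.085]
ft_force: [-0.4, 0.6, -0.8]
opening: 0.526
```

Aligned to (548.9, 228.1). Now I'll feel down at under 20 mm/s; the rim should meet the pack when the TCP is at about z 91.6.

Request:
servo_tool(
  plan=[
    [0, 0, 0.0015, 0, 0, 0, 45],
    [0, 0, 0.0015, 0, 0, 0, 45],
    [0, 0, 0.0015, 0, 0, 0, 45],
    [0, 0, 0.0015, 0, 0, 0, 45],
    [0, 0, 0.0012, 0, 0, 0, 45],
    [0, 0, 0.0012, 0, 0, 0, 45],
    [0, 0, 0.0012, 0, 0, 0, 45],
  ],
)

```text
t: 10.07
eef_pos: [549.8, 228.3, 90.7]
tcp_rot: [-3.141, 0.001, 3.086]
ft_force: [-5.0, -3.9, 17.9]
opening: 0.525
```

```bash
python3 -c "
from cell import env
s=env.state();print(s['eef_pos'],s['ft_force'],s['moment'],s['tau'])"
```

```text
[549.75716096 228.31121709  90.70787835] [-4.95202547 -3.88987587 17.89568014] [-0.31085743  1.07343528  0.07558904] [  0.74486302 -50.65147877 -18.49602163   0.20289787  -1.3701544
   0.09616485]
```

Request:
servo_tool(
  plan=[
    [0, 0, -0.002, 0, 0, 0, 45],
    [0, 0, -0.001, 0, 0, 0, 45],
    [0, 0, 0, 0, 0, 0, 45],
  ],
)

```text
t: 10.32
eef_pos: [550.0, 228.3, 94.3]
tcp_rot: [-3.142, 0.002, 3.086]
ft_force: [-0.2, -0.3, -1.4]
opening: 0.52
```

```bash
python3 -c "
from cell import env
s=env.state();print(s['eef_pos'],s['ft_force'],s['moment'],s['tau'])"
```

```text
[549.97739897 228.30254205  94.30359696] [-0.23397097 -0.2531471  -1.40383781] [-0.00246617  0.03903817 -0.02836272] [-1.33394357e-02 -6.19699359e+01 -2.12529624e+01 -9.34912678e-03
  1.34850098e-01 -1.48463925e-03]
```

The forces and moments put the contact on the pack's +y edge: r ≈ (+5, +25) mm, which agrees across all three moment axes. So the well lies further to -y. Shifting -2 mm and feeling again.

Request:
servo_tool(
  plan=[
    [0.0008, -0.002, 0, 0, 0, 0, 45],
    [0, 0, 0, 0, 0, 0, 45],
    [0, 0, 0.0012, 0, 0, 0, 45],
    [0, 0, 0.0012, 0, 0, 0, 45],
    [0, 0, 0.0012, 0, 0, 0, 45],
    [0, 0, 0, 0, 0, 0, 45],
  ],
)

```text
t: 10.82
eef_pos: [548.7, 226.0, 89.5]
tcp_rot: [-3.141, 0.001, 3.086]
ft_force: [-0.5, 1.3, -1.1]
opening: 0.522
```

```bash
python3 -c "
from cell import env
s=env.state();print(s['eef_pos'],s['ft_force'],s['moment'])"
```

```text
[548.66332978 226.04570737  89.47510554] [-0.45897238  1.26631534 -1.10905808] [ 0.03099524  0.02944444 -0.0492896 ]
```

It's inside the mouth with no force. Continuing down.

Request:
servo_tool(
  plan=[
    [0, 0, 0.0012, 0, 0, 0, 45],
    [0, 0, 0.0012, 0, 0, 0, 45],
    [0, 0, 0.0012, 0, 0, 0, 45],
    [0, 0, 0.0012, 0, 0, 0, 45],
  ],
)

```text
t: 11.15
eef_pos: [548.7, 226.1, 84.1]
tcp_rot: [-3.141, 0.0, 3.086]
ft_force: [-0.3, -0.2, -1.2]
opening: 0.524
```

Request:
servo_tool(
  plan=[
    [0, 0, 0.0013, 0, 0, 0, 45],
    [0, 0, 0.0013, 0, 0, 0, 45],
    [0, 0, 0.0013, 0, 0, 0, 45],
    [0, 0, 0.0013, 0, 0, 0, 45],
    [0, 0, 0.0013, 0, 0, 0, 45],
    [0, 0, 0.0013, 0, 0, 0, 45],
    [0, 0, 0.0013, 0, 0, 0, 45],
    [0, 0, 0.0013, 0, 0, 0, 45],
  ],
)

```text
t: 11.82
eef_pos: [548.8, 226.1, 72.6]
tcp_rot: [-3.141, 0.001, 3.086]
ft_force: [1.1, -0.7, -1.2]
opening: 0.522
```

Request:
servo_tool(
  plan=[
    [0, 0, 0.0013, 0, 0, 0, 45],
    [0, 0, 0.0013, 0, 0, 0, 45],
    [0, 0, 0.0013, 0, 0, 0, 45],
    [0, 0, 0.0013, 0, 0, 0, 45],
    [0, 0, 0.0013, 0, 0, 0, 45],
    [0, 0, 0.0013, 0, 0, 0, 45],
    [0, 0, 0.0013, 0, 0, 0, 45],
    [0, 0, 0.0012, 0, 0, 0, 45],
  ],
)

```text
t: 12.48
eef_pos: [549.0, 226.1, 61.6]
tcp_rot: [-3.141, 0.001, 3.086]
ft_force: [-1.0, -0.7, 3.0]
opening: 0.52
```

Plunger felt at +4 N, as expected. Pressing on towards the floor.

Request:
servo_tool(
  plan=[
    [0, 0, 0.001, 0, 0, 0, 45],
    [0, 0, 0.001, 0, 0, 0, 45],
    [0, 0, 0.001, 0, 0, 0, 45],
    [0, 0, 0.001, 0, 0, 0, 45],
    [0, 0, 0.001, 0, 0, 0, 45],
  ],
)

```text
t: 12.9
eef_pos: [549.1, 226.1, 57.2]
tcp_rot: [-3.141, 0.002, 3.086]
ft_force: [-1.1, -0.8, 4.6]
opening: 0.525
```

Request:
servo_tool(
  plan=[
    [0, 0, 0.001, 0, 0, 0, 45],
    [0, 0, 0.001, 0, 0, 0, 45],
    [0, 0, 0.001, 0, 0, 0, 45],
    [0, 0, 0.0005, 0, 0, 0, 45],
  ],
)

```text
t: 13.23
eef_pos: [549.1, 226.1, 54.1]
tcp_rot: [-3.141, 0.002, 3.086]
ft_force: [-1.5, -0.2, 6.3]
opening: 0.523
```

Request:
servo_tool(
  plan=[
    [0, 0, 0.0005, 0, 0, 0, 45],
    [0, 0, 0.0005, 0, 0, 0, 45],
    [0, 0, 0.0003, 0, 0, 0, 45],
  ],
)

```text
t: 13.48
eef_pos: [549.1, 226.1, 53.6]
tcp_rot: [3.142, 0.003, 3.086]
ft_force: [-2.7, -0.8, 8.0]
opening: 0.521
```

Request:
servo_tool(
  plan=[
    [0, 0, 0.0003, 0, 0, 0, 56],
    [0, 0, 0, 0, 0, 0, 58],
    [0, 0, 0, 0, 0, 0, 60],
    [0, 0, 0, 0, 0, 0, 63],
    [0, 0, 0, 0, 0, 0, 66],
    [0, 0, 0, 0, 0, 0, 70],
  ],
)

```text
t: 13.98
eef_pos: [550.6, 228.1, 53.9]
tcp_rot: [3.138, 0.007, 3.086]
ft_force: [-0.2, 0.4, -0.1]
opening: 0.679
```

Request:
servo_tool(
  plan=[
    [0, 0, 0, 0, 0, 0, 90],
    [0, 0, 0, 0, 0, 0, 90],
    [0, 0, 0, 0, 0, 0, 90],
    [0, 0, 0, 0, 0, 0, 90],
  ],
)

```text
t: 14.32
eef_pos: [550.3, 227.4, 53.0]
tcp_rot: [3.139, 0.006, 3.086]
ft_force: [0.5, 0.4, -0.9]
opening: 0.888
```

```bash
python3 - <<'E'
from h import *
from cell import env
s=env.state();print(s['eef_pos'],s['tcp_rot'],s['ft_force'],s['opening'])
a=env.read_camera('scene')['img']
cv2.imwrite('pics/rel.png',cv2.resize(np.clip(a[110:230,180:310]*1.6,0,255).astype('uint8'),None,fx=4,fy=4,interpolation=cv2.INTER_CUBIC))
E
```

```text
[550.28405289 227.39072967  53.00900949] [3.13899854 0.00557904 3.08564719] [ 0.53196853  0.418676   -0.94220379] 0.8883565663721947
```

View pics/rel.png

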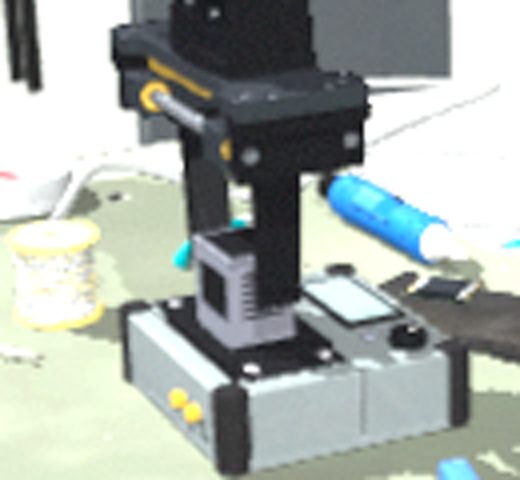

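The pack stands deep in the well (rel.png, top at about (225,240)) with the fingers open. I'll retreat and measure its height from both views.

Request:
servo_tool(
  plan=[
    [0, 0, -0.005, 0, 0, 0, 95],
    [0, 0, -0.01, 0, 0, 0, 95],
    [0, 0, -0.015, 0, 0, 0, 95],
    [0, 0, -0.02, 0, 0, 0, 95],
    [0, 0, -0.025, 0, 0, 0, 95],
    [0, 0, -0.03, 0, 0, 0, 95],
    [0, 0, -0.02, 0, 0, 0, 95],
    [0, 0, 0, 0, 0, 0, 95],
  ],
)

```text
t: 15.03
eef_pos: [548.9, 226.8, 187.8]
tcp_rot: [3.139, 0.005, 3.086]
ft_force: [0.3, -0.6, 0.3]
opening: 0.949
```

Request:
servo_tool(
  plan=[
    [0, -0.035, 0, 0, 0, 0, 95],
    [0, -0.035, 0, 0, 0, 0, 95],
    [0, -0.035, 0, 0, 0, 0, 95],
    [0, -0.035, 0, 0, 0, 0, 95],
    [0, -0.035, 0, 0, 0, 0, 95],
    [0, -0.035, 0, 0, 0, 0, 95],
    [0, 0, 0, 0, 0, 0, 95],
    [0, 0, 0, 0, 0, 0, 95],
  ],
)

```text
t: 15.7
eef_pos: [535.5, 9.8, 189.8]
tcp_rot: [3.138, 0.01, 3.089]
ft_force: [-0.3, 1.2, 0.1]
opening: 0.953
```

```bash
cat > meas.py <<'E'
from h import *
from cell import env
s=env.state();print(s['t'],s['eef_pos'])
a=env.read_camera('scene')['img'];b=env.read_camera('top')['img']
pickle.dump((a,b),open('after.pkl','wb'))
f=lambda i,x,y,w,h:cv2.resize(np.clip(i[y:y+h,x:x+w]*1.8,0,255).astype('uint8'),(400,400),interpolation=cv2.INTER_CUBIC)
cv2.imwrite('pics/after.png',np.hstack([f(a,210,150,70,70),f(b,145,155,70,70)]))
E
python3 meas.py
```

```text
15.7 [535.47256107   9.78373211 189.8458307 ]
```

View pics/after.png

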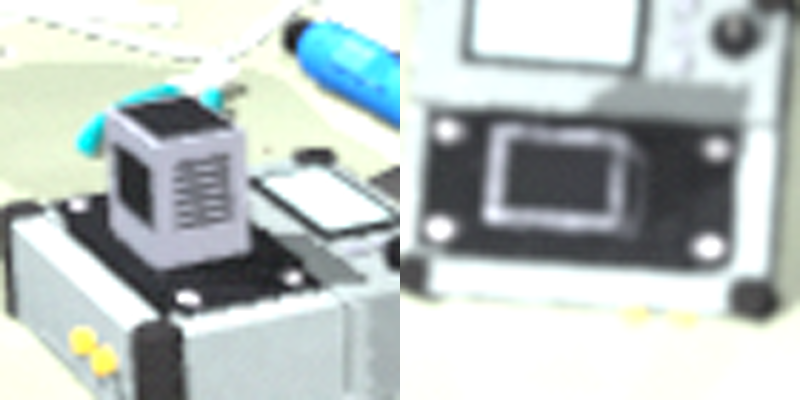

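The pack stands upright in the well; the dark panel is at scene crop (175,115) and top crop (558,175). Triangulating the panel.

```bash
python3 - <<'E'
from h import *
np.set_printoptions(precision=1,suppress=True)
a,b=pickle.load(open('after.pkl','rb'));S=8;c={}
for n,i,(x,y,w,h),th,seed in (('scene',a,(210,150,70,70),60,(240.5,170)),('top',b,(145,155,70,70),46,(172.5,185.5))):
    g=cv2.resize(i.astype('float32').mean(2)[y:y+h,x:x+w],None,fx=S,fy=S,interpolation=cv2.INTER_CUBIC)
    k,lab,st,ce=cv2.connectedComponentsWithStats((g<th).astype('uint8'),connectivity=4)
    l=lab[int((seed[1]-y)*S),int((seed[0]-x)*S)]
    c[n]=(ce[l]+.5)/S-.5+[x,y];print(n,c[n],st[l]/S)
X=tri(c);print(X,[proj(n,X)-c[n] for n in c])
for z in(93,94,102):print(z,onz('scene',*c['scene'],z),onz('top',*c['top'],z))
E
```

```text
scene [240.2 170.1] [ 21.6  17.1  18.2   6.9 600. ]
top [172.2 185.5] [  19.1   25.2   17.4   11.4 1317.4]
[549.3 226.8  95.8] [array([ 0., -0.]), array([-0.,  0.])]
93 [552.7 234.3  93. ] [549.7 227.3  93. ]
94 [551.5 231.6  94. ] [549.5 227.1  94. ]
102 [541.5 210.2 102. ] [548.7 225.5 102. ]
```

Measured top height is 95.8 mm. The same method read 0.9 mm high in the charger, so the underside is at about 13 mm: latched, where unlatched would give 20 mm. Handing in.

```bash
python3 -c "
from cell import env
s=env.state();print(s['t'],s['ft_force'],s['qvel']);print(env.job_done())"
```

```text
15.8 [0.93104498 0.59629508 0.62538631] [ 0.02860986  0.00413805 -0.00418333  0.00224269  0.00206569  0.00445169]
the job is handed in; nothing more can be done
None
```

I took the pack out of the charger and latched it in the tester's well, tab towards the +y catch side, and handed the job in at 15.8 s.

- **Removal:** I squeezed the tab against the ribs until the jaws stopped at about 50 mm, and the pack lifted out without resistance.
- **Finding the well:** The first try touched the rim with about 19 N. The force and moment readings put the contact on the pack's +y edge, so I shifted 2 mm to -y and it went in freely.
- **Seating:** I felt the plunger at about 4 N and pressed to about 9 N at the floor, then let go of the tab.

**Last checks:**
- **Height:** Two-view triangulation put the pack's top at z ≈ 95.8 mm. The same method read 0.9 mm high in the charger, so the underside is at about 13 mm. That is latched; unlatched it would stand at 20 mm.
- **Position:** The pack is upright at about (549.3, 226.8) mm. That is roughly 2 mm from the well mark as I estimated it from the case edges, good to a few mm.
- **Clearance:** The gripper was well clear of everything with no force on it. I never went near the loose parts, but I did not re-measure them.

**Disagreements:**
- The well I felt was about 2 mm to -y of where I saw it in the images.
- At the latched height, the two views differ by about 2 mm in x and 4–5 mm in y. That suggests about 1.5–2 mm of error in the height, still well short of the 20 mm unlatched level.
- I could not measure directly that the tab had sprung out; I judged it from the latched height.

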